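# Set the air selector to green and lock it

## Task

Make the air selector unit on the counter ready: first put the loose bearing that lies in the way of its lock slide into the blue bin, then turn the black selector knob until its white pointer stands at the green mark, and then push the red lock slide fully home towards the knob so that its tongue locks the knob there. Leave the bin standing where it is and do not disturb the other things on the counter.

Things in the scene. Friction and masses are not known exactly. Their poses are not given: they have to be found in the camera images.
- selector_unit: Selector unit: blue box with grey top panel, 130 (x) x 270 (y) x 60 mm, fixed. Origin: centre of its underside, z up; panel at z 60 mm. Knob axis at x 0, y +65 mm. The lock slide runs along x = 0 on the -y side and moves in +y towards the knob, between rails 11 mm high (outer sides at x -23.5 and +23.5, y -128 to -32 mm). Two brass fittings stick out 13 mm from the +y end, 30 mm up.
- selector (a joint): Knob angle, rad; clicks at 0, 0.628, 1.257, 1.885, 2.513 (stops 0.12 beyond the ends); grows clockwise seen from above. At 0 the pointer is 162 degrees counter-clockwise from the unit's +x axis; at 1.257 it points along the unit's +y. The first two clicks have black ticks, the last three the coloured marks. Turning takes about 0.1 N m; let go between clicks it springs to the nearer.
- selector_grip (a point): On the knob's axis, 94 mm above the counter: put the centre of the finger pads here. Black upright grip bar 12 mm wide, along the pointer, 25 mm from the axis on the pointer's side and 21 mm on the other, from 76 to 98 mm above the counter, over a 34 mm disc on a toothed steel collar (66 mm across, its top 72 mm above the counter). The point's +x is the pointer's direction, z up.
- selector_pointer (a point): Point that turns with the knob, 42 mm from its axis in the pointer's direction (a white line on the bar), 63 mm above the counter: it stands over a mark when the knob is set to that mark.
- mark_green: Green round mark, 13 mm across, 3 mm high, fixed on the panel 42 mm from the knob's axis, at one of the three last knob positions. Origin: centre of its underside.
- mark_yellow: Yellow mark, the same.
- mark_red: Red mark, the same.
- lock (a joint): Travel of the lock slide, m: 0 drawn back, 0.070 fully home with its tongue in a notch of the knob's collar; grows towards the knob (unit's +y). The tongue meets the collar at about 0.060 and stops there if the knob is between clicks. About 2 N of friction; it stays where it is left.
- lock_grip (a point): Point in the red grip of the lock slide, 94 mm above the counter, where to put the centre of the finger pads; the grip is a block 14 mm along the unit's x, 20 mm along its y, from 68 to 96 mm above the counter, on a steel carriage 31 mm wide. Axes as the unit's.
- tongue_tip (a point): Tip of the lock slide's steel tongue (6 mm wide, 8 mm high), 48.5 mm ahead of the red grip towards the knob, 65 mm above the counter.
- bearing: Loose steel ball bearing, ring 42 mm across, 11 mm high, lying flat on the panel between the tongue and the knob. Origin: centre of its underside.
- blue_bin: Blue open hopper bin, 144 (x) x 110 (y) x 72 mm, loose, standing upright on the counter at the left. Origin: centre of its underside. Inside: x from -57 to +66 mm, y from -50 to +50 mm, floor 2 mm high. Side and back (+x) walls 70 mm high, 2 to 3 mm thick; the front wall (-x) is 32 mm high.
- oil_filter: Bystander: orange oil filter, 75 mm across, 87 mm high, standing by the +y end of the unit. Origin: centre of its underside.
- spray_can: Bystander: green spray can, 58 mm across, 211 mm high, standing by the -y end of the unit. Origin: centre of its underside.
- red_box: Bystander: red part box, 102 (x) x 56 (y) x 41 mm. Origin: centre of its underside.
- spark_plug: Bystander: spark plug, 80 mm long (its x), 24 mm thick, lying behind the unit. Origin: centre of its underside.
- cutter: Bystander: orange cutter, 176 mm long (its x), 19 mm wide, 15 mm high, lying behind the unit. Origin: centre of its underside.
Not all that is in view belongs to the job. Of the things like the bearing, leave any that is orange or turquoise; of the rest the smaller one is meant.

How it is judged:
By the outcome, as a careful person would: the job done as asked, in the order asked, and still so for the second after the job is handed in, with the robot touching nothing.
It also fails if it takes over 72 s, if anything falls off the work surface, if the arm or the gripper's body presses on something with over 40 N, if the wrist force passes 120 N, or if a joint passes its speed limit or range.

## Robot

A 6-joint arm with a two-finger parallel gripper is mounted at the origin on a cart in front of the work surface, level with it; the furniture and walls round the work are solid. World frame = base frame: x ahead of the robot, y to its left, z up, the work surface at z = 0. Lengths are in m, angles in rad, forces in N, time in s.
With the tool pointing down it reaches from about 0.375 to 0.9 m from the base axis. Payload 3.1 kg.
Tool frame: the origin (TCP) lies at the very end of the fingers, on their centre line; the grasp point (between the pads) lies 19 mm behind it (r.hold_point_z is the distance from the TCP to the grasp point, in m); z points along the fingers, y is the line along which they close (so a half turn about z gives the same grasp; the last joint's range is limited). The gripper opens to 87 mm and grips with 3 to 60 N. Pads are 19 mm wide; open, the fingers measure 117 mm over their backs; the gripper's body (75 mm by 190 mm) begins 51 mm behind the grasp point.
Start: joints at [1.046, 0.527, 1.433, -0, 1.181, -0.178], TCP at [0.212, 0.588, 0.197] pointing down, gripper open.
Joint ranges: [-3.08, 3.08], [-0.75, 2.2], [0.22, 2.44], [-1.43, 4.57], [0, 2.65], [-2.85, 2.85]. Speed limits (rad/s): [2.79, 2.79, 3.14, 3.14, 3.14, 3.14].

## Interface

Orientations are given as a unit quaternion [x, y, z, w].
In Python, from bench import r gives the robot as it stands.
- The arm moves only by the tool drive_tool, never from a script. Its argument "targets" is one flat list of numbers, 5 for each row, row after row: the finger opening in mm, from 0 to 87, then the shift along the world's x, y, z in mm, then the turn about the world's z in rad. In form: [gripper, dx, dy, dz, yaw, gripper, dx, dy, dz, yaw, ...]. A call has 1 to 8 rows; each row shifts and turns the commanded pose from where the row before left it; what a row does not reach is not made up. A row lasts 1/8 s, in which the tool goes at most 62.5 mm and 10.7 degrees, less where a joint would pass 70% of its speed; a pose out of reach is approached as far as the arm can. A call with a gripper value outside its range is refused whole. The fingers move at their own pace and stop on an object; "force" is the grip in N (left out, the last holds). Time passes only in rows, so rows that do not move let the fingers close. It gives the time, the measured TCP pose, the force, the opening and the grip force at its end, in the units of the state.
- r.sense(): the state, without advancing time (a new reading comes with each control period).
- r.capture(name): name is "scene" or "side" or "wrist"; returns a dict with "pixels" (480x640x3 uint8, red, green, blue), "intrinsics" (3x3 intrinsics, pixels), "distortion" ([k1, k2, p1, p2, k3] as OpenCV has them; the pictures are not rectified), "view" (4x4, takes a point from world to camera coordinates); the wrist camera has in their place "tool_from_camera" (4x4, takes a point from camera to tool coordinates, whose origin is the TCP and whose axes are the flange's). Camera axes: x right, y down, z forward; pixel columns grow to the right and rows downward; lengths in m; the calibration is good to about 2 mm. A picture is of the moment at which its call begins: read the wrist's pose just before it. There is no depth.
- r.job_done(): hands the job in; it is judged then, once.
The state is a dict: "time_s": time; "qpos": joint angles; "joint_vel": joint speeds; "joint_torque": joint torques, N m; "tcp_pos": TCP position; "eef_rot": TCP orientation; "ft_force": force on the tool from outside, world axes, zero at the start; "torque": the same for the moment, N m; "finger_gap": finger opening in m; "finger_force": force on a finger pad.
Only numpy, scipy, OpenCV 4.12 (cv2) and the standard library are available. Lean on these libraries where they do the work, as an engineer would, in place of code of your own. Each camera call takes 0.05 s, during which the arm holds its last target. There are 200 camera calls.

## Working session

There is one attempt and no reset: what is moved stays moved. The work goes in short steps, Python scripts to look and compute and a tool call to move; the robot and the scene stay as the last step left them, time stands still between calls to the robot, and variables do not carry over. Pictures are saved under pics/ and viewed, at most 10 in all, crops included, and the job is handed in when it is done.

Besides the shell and the picture viewer there is one more tool, called after "Call:" by a JSON object that holds its "api" and its "payload". drive_tool: Moves the arm, as the interface text tells. Its arguments: {"type":"object","properties":{"targets":{"type":"array","items":{"type":"number"}},"force":{"type":"number"}},"required":["targets"]}

```bash
mkdir -p pics; ls
cat > h.py <<'E'
import numpy as np, cv2, pickle
from bench import r
def snap(n,f):
    s=r.sense(); c=r.capture(n); c['s']=s
    cv2.imwrite(f'pics/{f}.png',c['pixels'][:,:,::-1]); pickle.dump(c,open(f'{f}.pkl','wb')); return c
def load(f): return pickle.load(open(f'{f}.pkl','rb'))
def view(c):
    if 'view' in c: return np.array(c['view'])
    from scipy.spatial.transform import Rotation as R
    T=np.eye(4);T[:3,:3]=R.from_quat(c['s']['eef_rot']).as_matrix();T[:3,3]=c['s']['tcp_pos']
    return np.linalg.inv(T@np.array(c['tool_from_camera']))
def ray(c,uv):
    p=cv2.undistortPoints(np.array([[uv]],float),np.array(c['intrinsics']),np.array(c['distortion'])).ravel()
    V=np.linalg.inv(view(c)); d=V[:3,:3]@np.array([p[0],p[1],1]); return V[:3,3],d
def plane(c,uv,z):
    o,d=ray(c,uv); return o+d*(z-o[2])/d[2]
def proj(c,P):
    V=view(c); rv,_=cv2.Rodrigues(V[:3,:3])
    return cv2.projectPoints(np.array(P,float).reshape(-1,3),rv,V[:3,3],np.array(c['intrinsics']),np.array(c['distortion']))[0].reshape(-1,2)
E
python3 - <<'E'
from h import *
for n in ['scene','side','wrist']: snap(n,n+'0')
s=r.sense(); print(s, r.hold_point_z)
E
```

```text
pics
{'time_s': 0.15, 'qpos': array([ 1.04646463e+00,  5.28253496e-01,  1.43360574e+00, -3.05859499e-05,
        1.18136931e+00, -1.78533330e-01]), 'joint_vel': array([ 0.0003903 , -0.00238595, -0.00270616, -0.00093239, -0.00011913,
        0.00038627]), 'joint_torque': array([ 1.09658693e-03, -4.40433955e+01, -1.76842886e+01,  6.34043827e-02,
        5.52624499e-02, -1.21219578e-04]), 'tcp_pos': array([0.21154098, 0.58748021, 0.19609663]), 'eef_rot': array([ 1.72033239e-01,  9.85090806e-01, -7.72823310e-04, -2.68293900e-04]), 'ft_force': array([-0.3354384 , -0.3619679 ,  0.65561196]), 'torque': array([ 0.05648802, -0.00542614, -0.01367491]), 'finger_force': 0.0, 'finger_gap': 0.08695380325831488} 0.0187
```

View pics/scene0.png

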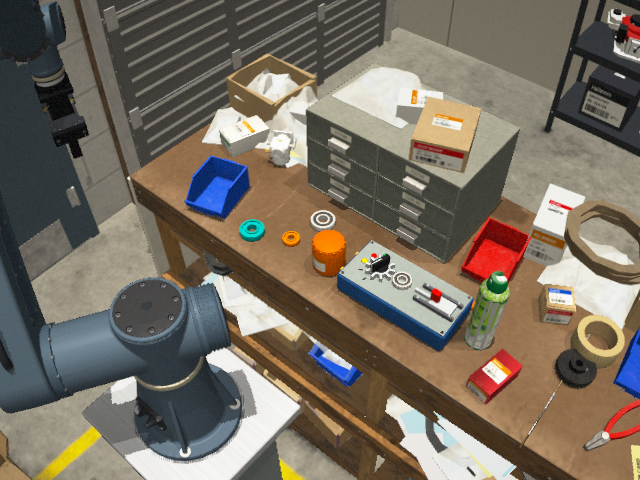

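View pics/side0.png

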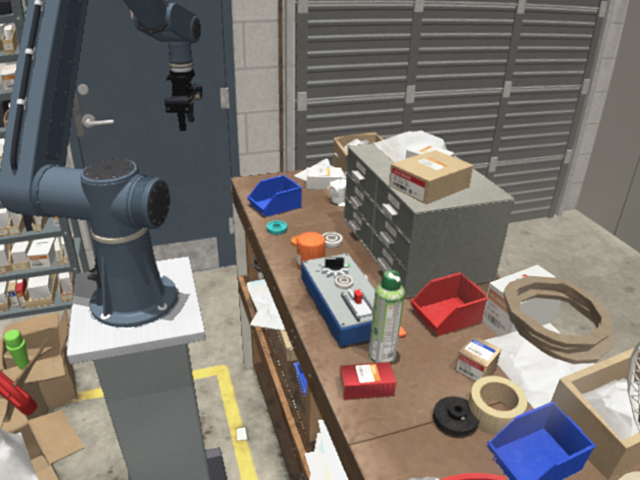

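The scene view shows the unit at about (405,290), the bearing on its panel at (401,280), the knob at (378,263), the red slide grip at (436,295), the bin at (218,186), the filter at (328,253) and the spray can at (487,310). A similar ring lies on the counter at (322,219). I'll enlarge the unit next.

Run:
```python
from h import *
c=load('scene0');im=c['pixels'][:,:,::-1]
cv2.imwrite('pics/crop0.png',cv2.resize(im[225:355,325:485],None,fx=5,fy=4.6,interpolation=cv2.INTER_CUBIC)[:600,:800])
hsv=cv2.cvtColor(c['pixels'],cv2.COLOR_RGB2HSV)
for nm in ['scene0','side0']:
  c=load(nm);hsv=cv2.cvtColor(c['pixels'],cv2.COLOR_RGB2HSV)
  for k,lo,hi,in [('blue',(105,120,40),(125,255,255)),('red',(0,170,90),(6,255,255)),('green',(45,120,60),(80,255,255)),('yel',(22,150,120),(34,255,255))]:
    n,l,st,ce=cv2.connectedComponentsWithStats(cv2.inRange(hsv,lo,hi))
    print(nm,k,[(*ce[i].round(1).tolist(),st[i].tolist()) for i in range(1,n) if st[i,4]>8 and st[i,0]>180][:12])
```

```text
scene0 blue [(217.3, 186.4, [185, 156, 64, 63, 2738]), (399.3, 314.0, [338, 273, 135, 77, 1846]), (560.1, 291.1, [549, 288, 22, 7, 63]), (630.5, 368.0, [613, 328, 27, 71, 1033]), (335.0, 367.8, [309, 345, 53, 42, 719])]
scene0 red [(631.3, 28.1, [622, 16, 18, 24, 219]), (420.7, 145.6, [414, 142, 16, 8, 46]), (443.4, 150.8, [434, 147, 19, 8, 52]), (457.6, 153.6, [452, 151, 12, 7, 32]), (567.6, 207.7, [564, 206, 8, 4, 11]), (495.5, 250.7, [461, 217, 71, 66, 2513]), (373.8, 255.2, [371, 253, 6, 5, 18]), (435.6, 294.8, [431, 289, 11, 13, 104]), (559.2, 311.9, [555, 311, 9, 3, 16]), (566.7, 313.0, [565, 312, 4, 3, 9]), (493.9, 372.1, [468, 349, 55, 46, 410]), (487.8, 399.8, [486, 397, 6, 7, 16])]
scene0 green [(499.4, 273.7, [496, 272, 7, 4, 19]), (496.1, 286.2, [486, 275, 22, 19, 205]), (484.6, 298.9, [482, 297, 7, 4, 14]), (502.8, 301.6, [498, 298, 10, 7, 17]), (481.2, 307.2, [479, 305, 5, 5, 12]), (478.1, 315.2, [477, 311, 4, 9, 14]), (482.9, 327.6, [481, 325, 5, 6, 19])]
scene0 yel [(364.0, 260.2, [362, 258, 5, 5, 19]), (288.2, 472.3, [279, 459, 26, 21, 237])]
side0 blue [(275.6, 195.6, [248, 175, 53, 41, 1545]), (336.1, 317.5, [302, 264, 69, 82, 1173]), (488.4, 348.2, [483, 345, 12, 7, 29]), (301.2, 377.7, [295, 363, 12, 32, 170]), (541.0, 447.9, [488, 402, 108, 78, 5209])]
side0 red [(418.0, 181.5, [411, 177, 14, 10, 41]), (441.0, 305.0, [411, 276, 65, 59, 1912]), (476.1, 287.2, [474, 285, 5, 5, 10]), (357.7, 296.3, [355, 291, 7, 12, 63])]
side0 green [(389.3, 283.6, [382, 277, 18, 13, 143])]
side0 yel []
```

View pics/crop0.png

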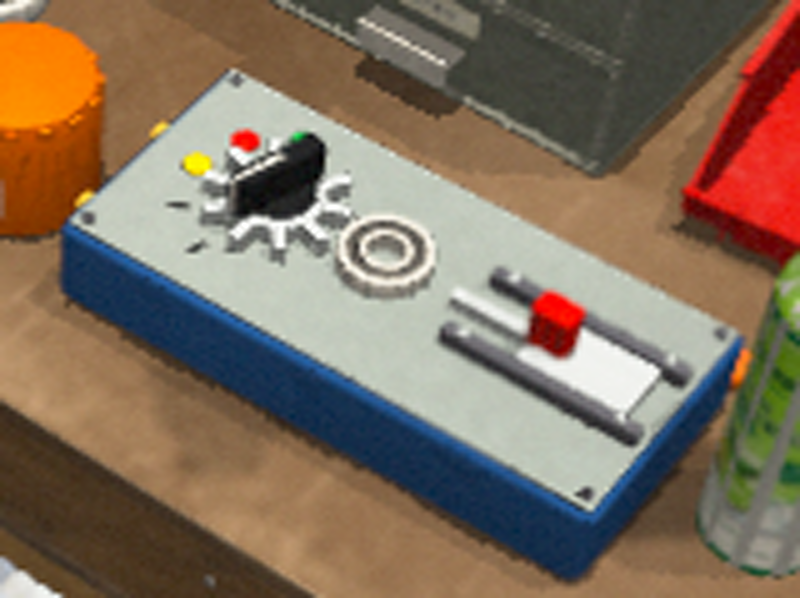

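The unit's +y end (fittings) is at the left of the crop. The marks run tick, tick, yellow, red, then green just behind the bar at (300,135), so green should be click 2.513. Corner pixels will give the unit pose.

```bash
cat >> h.py <<'E'
def unit_from_corners(P): # +x+y, -x+y, -x-y, +x-y
    P=np.array(P)[:,:2]; U=np.array([[.065,.135],[-.065,.135],[-.065,-.135],[.065,-.135]])
    a=(U@[1,1j]); b=P@[1,1j]; cen=b.mean(); k=np.vdot(a,b-cen)/np.vdot(a,a)
    return cen,k,np.abs(b-cen-k*a)
E
python3 - <<'E'
from h import *
c=load('scene0')
px=lambda X,Y:(325+X/5-.5+.1,225+Y/4.6-.4)
P=[plane(c,px(*q),.06) for q in [(235,70),(63,228),(588,518),(743,337)]]
cen,k,e=unit_from_corners(P); print(np.round(P,4).tolist(),cen,abs(k),np.angle(k),e)
to=lambda p:((p[0]+1j*p[1]-cen)/np.exp(1j*np.angle(k)))
fm=lambda x,y:cen+(x+1j*y)*np.exp(1j*np.angle(k))
for n,q,z in [('bearing',(386,250),.071),('yel',(197,163),.063),('red',(245,140),.063),('green',(300,135),.063),('barL',(234,172),.098),('barR',(318,135),.098),('grip',(556,303),.096)]:
    p=plane(c,px(*q),z); u=to(p); print(n,p.round(4),np.round(u,4), np.degrees(np.angle(u-.065j)).round(1))
print('knob',fm(0,.065))
# big rings
for nm,uv in [('ring',(322,219)),('bin',(218,210)),('filt',(328,240)),('teal',(252,230)),('or',(290,238))]: print(nm,plane(c,uv,.0).round(3))
hsv=cv2.cvtColor(c['pixels'],cv2.COLOR_RGB2HSV)
E
```

```text
[[0.5362, -0.0349, 0.06], [0.4097, -0.0378, 0.06], [0.418, -0.2998, 0.06], [0.5421, -0.298, 0.06]] (0.47653449905780293-0.1676269241783182j) 0.9710251443411794 0.02536583246571527 [6.80802523e-05 5.50169570e-04 1.37798337e-03 1.26522193e-03]
bearing [ 0.4798 -0.1564  0.071 ] (0.0035+0.0112j) -86.2
yel [ 0.4758 -0.0593  0.063 ] (0.002+0.1083j) 87.3
red [ 0.5007 -0.0669  0.063 ] (0.0267+0.1001j) 52.7
green [ 0.5188 -0.0837  0.063 ] (0.0444+0.0829j) 21.9
barL [ 0.457  -0.0912  0.098 ] (-0.0176+0.0769j) 145.9
barR [ 0.4977 -0.1053  0.098 ] (0.0227+0.0618j) -8.1
grip [ 0.4818 -0.2368  0.096 ] (0.0035-0.0692j) -88.5
knob (0.4748858967529186-0.10264783438444428j)
ring [0.559 0.13  0.   ]
bin [0.416 0.352 0.   ]
filt [0.515 0.075 0.   ]
teal [0.422 0.237 0.   ]
or [0.461 0.149 0.   ]
```

Call:
{"api": "drive_tool", "payload": {"targets": [87,24,-29,15,-0.15,87,24,-29,15,-0.15,87,24,-29,15,-0.15,87,24,-29,15,-0.15,87,24,-29,15,-0.15,87,24,-29,15,-0.15,87,24,-29,15,-0.15,87,24,-29,15,-0.15], "force": 20}}

```text
time_s: 1.15
tcp_pos: [0.4042, 0.3548, 0.3171]
eef_rot: [0.7, 0.714, -0.0, -0.0]
ft_force: [-0.6, 0.2, 0.3]
finger_gap: 0.0869
finger_force: 0.0
```

Run:
```python
from h import *
c=snap('wrist','wrist1'); print(np.round(c['tool_from_camera'],3).tolist(),c['s']['tcp_pos'],c['s']['eef_rot'],c['s']['qpos'])
```

```text
[[0.001, -0.957, -0.289, 0.08], [1.0, 0.001, 0.0, -0.0], [0.0, -0.289, 0.957, -0.188], [0.0, 0.0, 0.0, 1.0]] [0.40423864 0.35483174 0.31705616] [ 6.99979396e-01  7.14162975e-01 -2.87045254e-04 -9.34057543e-05] [5.12529665e-01 2.85431493e-01 1.48688025e+00 1.95272481e-05
 1.36988432e+00 4.92466815e-01]
```

View pics/wrist1.png

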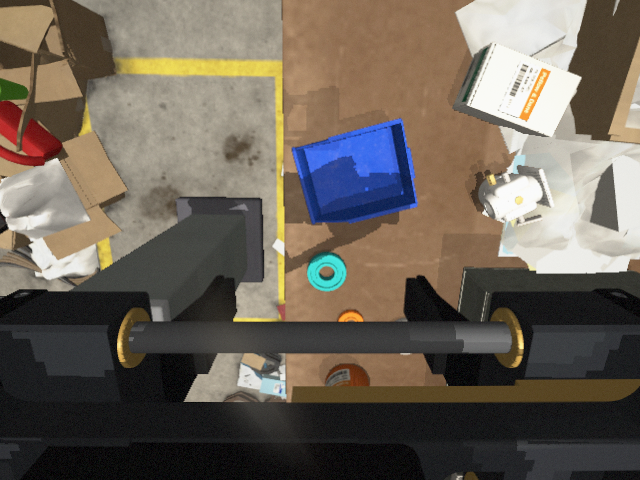

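The wrist view shows the bin with its back rim corners at (402,120) and (416,207) and its low front at (294,147) and (313,222). Its +x points right and slightly up. The turquoise ring is at (327,272).

Run:
```python
from h import *
c=load('wrist1')
A=[plane(c,(402,120),.07),plane(c,(416,207),.07)];B=[plane(c,(294,147),.032),plane(c,(313,222),.032)]
print(np.round(A+B,4).tolist())
a=sum(A)/2;b=sum(B)/2;d=(a-b)[:2];L=np.linalg.norm(d);print('len',L,'yaw',np.arctan2(d[1],d[0]),'widths',np.linalg.norm(A[0]-A[1]),np.linalg.norm(B[0]-B[1]),'centre',(a+b)/2)
```

```text
[[0.4996, 0.4525, 0.07], [0.5268, 0.3477, 0.07], [0.3683, 0.4171, 0.032], [0.395, 0.3155, 0.032]]
len 0.13581266942441533 yaw 0.2512047329517405 widths 0.10829206678958436 0.10504907028351715 centre [0.44744062 0.38319582 0.051     ]
```

Call:
{"api": "drive_tool", "payload": {"targets": [87,4,-38,0,0,87,4,-38,0,0,87,4,-38,0,0,87,4,-38,0,0,87,4,-38,0,0,87,4,-38,0,0,87,4,-38,0,0,87,4,-38,0,0]}}

```text
time_s: 2.2
tcp_pos: [0.4356, 0.0509, 0.3167]
eef_rot: [0.698, 0.716, -0.0, -0.0]
ft_force: [0.8, 0.2, 0.3]
finger_gap: 0.0866
finger_force: 0.0
```

Call:
{"api": "drive_tool", "payload": {"targets": [87,5,-38,0,0,87,5,-38,0,0,87,5,-38,0,0,87,5,-38,0,0,87,5,-38,0,0,87,5,-38,0,0,87,5,-38,0,0,87,5,-38,0,0]}}

```text
time_s: 3.2
tcp_pos: [0.4757, -0.253, 0.3165]
eef_rot: [0.698, 0.716, 0.0, -0.0]
ft_force: [0.8, 0.3, 0.8]
finger_gap: 0.0869
finger_force: 0.0
```

Call:
{"api": "drive_tool", "payload": {"targets": [87,0,-38,0,0,87,0,-38,0,0,87,0,0,0,0,87,0,0,0,0]}}

```text
time_s: 3.7
tcp_pos: [0.4755, -0.3271, 0.3163]
eef_rot: [0.698, 0.716, 0.0, -0.001]
ft_force: [-0.0, 0.3, 0.1]
finger_gap: 0.0871
finger_force: 0.0
```

Run:
```python
from h import *
c=snap('wrist','wrist2'); print(c['s']['tcp_pos'],c['s']['eef_rot'],c['s']['qpos'])
```

```text
[ 0.4754838  -0.32712846  0.31631603] [ 6.98194814e-01  7.15907180e-01  2.94413446e-04 -9.08315600e-04] [-7.96471081e-01  3.48062947e-01  1.39475019e+00  5.53798886e-04
  1.40060956e+00 -8.21615111e-01]
```

View pics/wrist2.png

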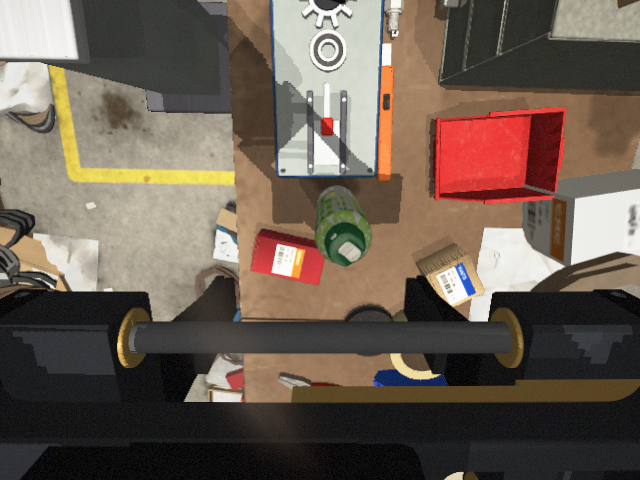

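The wrist view cuts off the knob at the top. The bearing is at (328,50), the red grip at (327,126) and the can at (343,235). I'll shift +y by 120 mm to see everything.

Call:
{"api": "drive_tool", "payload": {"targets": [87,0,40,0,0,87,0,40,0,0,87,0,40,0,0,87,0,0,0,0,87,0,0,0,0]}}

```text
time_s: 4.38
tcp_pos: [0.476, -0.2076, 0.3173]
eef_rot: [0.698, 0.716, -0.0, 0.001]
ft_force: [-0.9, -0.1, -0.1]
finger_gap: 0.0868
finger_force: 0.0
```

Run:
```python
from h import *
c=snap('wrist','wrist3'); print(c['s']['tcp_pos'],c['s']['eef_rot'])
cv2.imwrite('pics/crop3.png',cv2.resize(c['pixels'][0:290,200:440,::-1],None,fx=2,fy=2,interpolation=cv2.INTER_CUBIC))
```

```text
[ 0.47604907 -0.20764151  0.31729417] [ 6.97646761e-01  7.16441574e-01 -1.14601641e-04  6.74384835e-04]
```

View pics/crop3.png

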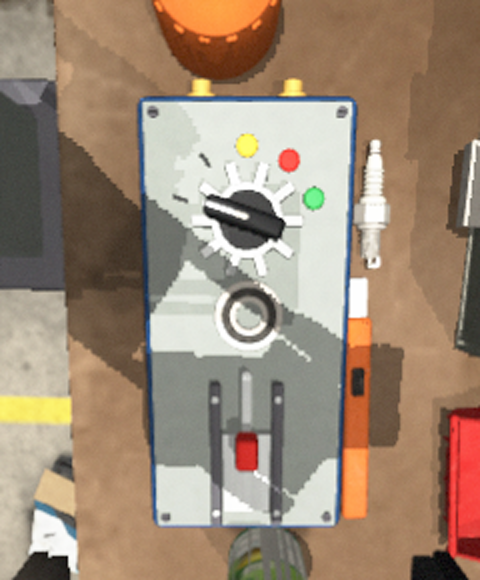

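Seen from above, the pointer stands at the first tick (angle 0) and green is the last mark. The panel corners are at crop (138,98), (357,97), (153,526) and (340,527), with the bearing centred at (246,315).

Run:
```python
from h import *
c=load('wrist3')
px=lambda X,Y:(200+X/2-.25,Y/2-.25)
P=[plane(c,px(*q),.06) for q in [(357,97),(138,98),(153,526),(340,527)]]
cen,k,e=unit_from_corners(P); print(np.round(P,4).tolist(),cen,abs(k),np.angle(k),e)
to=lambda p:((p[0]+1j*p[1]-cen)/np.exp(1j*np.angle(k)))
fm=lambda x,y:cen+(x+1j*y)*np.exp(1j*np.angle(k))
print('knob',fm(0,.065))
M=[]
for n,q,z in [('bearing',(246,315),.071),('yel',(247,146),.063),('red',(289,160),.063),('green',(314,198),.063),('barL',(206,204),.098),('barR',(282,231),.098),('grip',(246,442),.096)]:
    p=plane(c,px(*q),z); u=to(p); print(n,p.round(4),np.round(u,4), np.degrees(np.angle(u-.065j)).round(1))
for n,X,z in [('ringL',(214,315),.066),('ringR',(278,315),.066)]: print(n,plane(c,px(*X),z).round(4))
```

```text
[[0.5386, -0.0314, 0.06], [0.4122, -0.0355, 0.06], [0.4187, -0.2992, 0.06], [0.547, -0.2964, 0.06]] (0.4791029194688968-0.16563260920593575j) 0.979473578003806 0.02796778440300939 [0.00054445 0.00049501 0.00061325 0.00065381]
knob (0.4772852504668566-0.10065802895027715j)
bearing [ 0.4781 -0.1555  0.071 ] (-0.0007+0.0102j) -90.8
yel [ 0.4759 -0.0596  0.063 ] (-0.0003+0.106j) 90.4
red [ 0.5007 -0.0665  0.063 ] (0.0244+0.0985j) 54.0
green [ 0.5166 -0.0869  0.063 ] (0.0397+0.0777j) 17.7
barL [ 0.4541 -0.0948  0.098 ] (-0.0231+0.0715j) 164.3
barR [ 0.4964 -0.1077  0.098 ] (0.0189+0.0575j) -21.7
grip [ 0.4801 -0.2292  0.096 ] (-0.0008-0.0636j) -90.4
ringL [ 0.4583 -0.1564  0.066 ]
ringR [ 0.4979 -0.1553  0.066 ]
```

Call:
{"api": "drive_tool", "payload": {"targets": [70,2,26,-36,0,70,0,26,-36,0,70,0,0,-36,0,70,0,0,-36,0,70,0,0,-36,0,70,0,0,-33,0,70,0,0,0,0,70,0,0,0,0], "force": 20}}

```text
time_s: 5.42
tcp_pos: [0.4787, -0.1571, 0.1046]
eef_rot: [0.698, 0.716, 0.0, 0.001]
ft_force: [-0.4, -0.1, 0.5]
finger_gap: 0.0698
finger_force: 0.0
```

Call:
{"api": "drive_tool", "payload": {"targets": [70,0,1,-14,0,70,0,0,-14,0,70,0,0,-13,0,70,0,0,0,0,35,0,0,0,0,35,0,0,0,0,35,0,0,0,0,35,0,0,0,0]}}

```text
time_s: 6.42
tcp_pos: [0.4779, -0.1551, 0.0631]
eef_rot: [0.698, 0.716, 0.0, 0.0]
ft_force: [-0.4, -0.2, 0.1]
finger_gap: 0.0392
finger_force: 0.0
```

Call:
{"api": "drive_tool", "payload": {"targets": [30,0,0,0,0,30,0,0,0,0,30,0,0,0,0]}}

```text
time_s: 6.8
tcp_pos: [0.4778, -0.155, 0.0628]
eef_rot: [0.698, 0.716, -0.0, -0.0]
ft_force: [0.5, -0.1, -0.3]
finger_gap: 0.0301
finger_force: 0.0
```

The fingers closed past 42 mm without force, so I need a look.

Call:
{"api": "drive_tool", "payload": {"targets": [30,0,0,20,0,30,0,-20,40,0,30,0,-20,60,0,30,0,0,60,0,30,0,0,60,0,30,0,0,0,0,30,0,0,0,0]}}

```text
time_s: 7.68
tcp_pos: [0.4771, -0.1943, 0.3017]
eef_rot: [0.698, 0.716, -0.0, -0.0]
ft_force: [0.6, -0.2, -0.9]
finger_gap: 0.03
finger_force: 0.0
```

Run:
```python
from h import *
c=snap('wrist','wrist4'); print(c['s']['tcp_pos'],c['s']['finger_gap'])
d=snap('scene','scene4')
a=cv2.resize(c['pixels'][0:290,200:440,::-1],None,fx=1.65,fy=2,interpolation=cv2.INTER_CUBIC)
b=cv2.resize(d['pixels'][200:360,300:470,::-1],(400,580),interpolation=cv2.INTER_CUBIC)
cv2.imwrite('pics/crop4.png',np.hstack([a,b]))
```

```text
[ 0.47713921 -0.19430411  0.30166386] 0.03001869838392883
```

View pics/crop4.png

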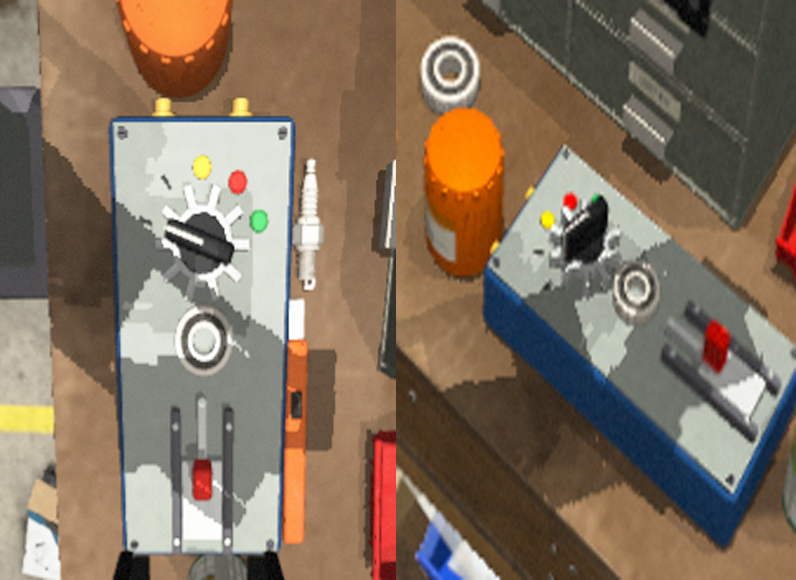

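The bearing still lies on the panel at crop left (204,340), the slide hasn't moved, and the knob is still at the first tick. I'll measure the bearing again, using two views for its height.

Run:
```python
from h import *
def tri(ca,a,cb,b):
    o1,d1=ray(ca,a);o2,d2=ray(cb,b);t=np.linalg.lstsq(np.c_[d1,-d2],o2-o1,rcond=None)[0]
    p,q=o1+t[0]*d1,o2+t[1]*d2;return (p+q)/2,np.linalg.norm(p-q)
w=load('wrist4');s=load('scene4');w3=load('wrist3');s0=load('scene0')
pw=lambda X,Y:(200+X/1.65-.2,Y/2-.25)
ps=lambda X,Y:(300+(X-396)*170/400-.3,200+Y*160/580-.3)
print('w',plane(w,pw(204,340),.071).round(4),'s',plane(s,ps(636,288),.071).round(4))
print('bearing tri',tri(w,pw(204,340),s,ps(636,288)))
print('grip tri',tri(w,pw(203,470),s,ps(718,330)))
print('yel',tri(w,pw(202,167),s,ps(547,219)))
print('w ringends',[plane(w,pw(*q),.066).round(4) for q in [(174,342),(234,342),(204,307),(204,375)]])
# automated: bright/dark ring size in scene: compare both rings
print('bigring', plane(s,ps(450,65),.01),[plane(s,ps(*q),.008).round(3) for q in [(421,72),(480,70)]],[plane(s,ps(*q),.066).round(3) for q in [(613,292),(659,292)]])
```

```text
w [ 0.48   -0.1553  0.071 ] s [ 0.4792 -0.1565  0.071 ]
bearing tri (array([ 0.48013272, -0.15569366,  0.06944283]), np.float64(0.0005767309310644996))
grip tri (array([ 0.48371594, -0.23371327,  0.08970217]), np.float64(0.007888850375606635))
yel (array([ 0.47582269, -0.05910355,  0.06251699]), np.float64(0.00014271764011221678))
w ringends [array([ 0.4581, -0.1576,  0.066 ]), array([ 0.502 , -0.1564,  0.066 ]), array([ 0.4794, -0.1364,  0.066 ]), array([ 0.4806, -0.1769,  0.066 ])]
bigring [0.55603407 0.12585431 0.01      ] [array([0.533, 0.146, 0.008]), array([0.574, 0.1  , 0.008])] [array([ 0.467, -0.14 ,  0.066]), array([ 0.494, -0.172,  0.066])]
```

The bearing position (0.4795,-0.156) and height are confirmed, so the fingertips must have been above it. I'll go back with a 54 mm opening and feel for the panel in small steps.

Call:
{"api": "drive_tool", "payload": {"targets": [54,2,20,-50,0,54,0,18,-50,0,54,0,0,-50,0,54,0,0,-45,0,54,0,0,-25,0,54,0,0,-18,0,54,0,0,0,0,54,0,0,0,0]}}

```text
time_s: 8.78
tcp_pos: [0.4795, -0.1566, 0.0639]
eef_rot: [0.698, 0.716, -0.0, -0.001]
ft_force: [0.4, -0.3, 0.6]
finger_gap: 0.0538
finger_force: 0.0
```

Call:
{"api": "drive_tool", "payload": {"targets": [54,0,0,-2,0,54,0,0,0,0]}}

```text
time_s: 9.02
tcp_pos: [0.4801, -0.1569, 0.0627]
eef_rot: [0.698, 0.716, 0.0, 0.001]
ft_force: [0.4, -0.0, -0.0]
finger_gap: 0.0539
finger_force: 0.0
```

Run:
```python
from h import *
s=snap('side','side5'); d=snap('scene','scene5'); print(s['s']['ft_force'],s['s']['tcp_pos'],s['s']['finger_gap'])
b=cv2.resize(d['pixels'][200:300,345:455,::-1],(400,580),interpolation=cv2.INTER_CUBIC)
a=cv2.resize(s['pixels'][230:320,300:380,::-1],(400,580),interpolation=cv2.INTER_CUBIC)
cv2.imwrite('pics/crop5.png',np.hstack([a,b]))
```

```text
[ 0.3613995  -0.04999281 -0.0121419 ] [ 0.48007137 -0.15692633  0.0626661 ] 0.05388193373251587
```

View pics/crop5.png

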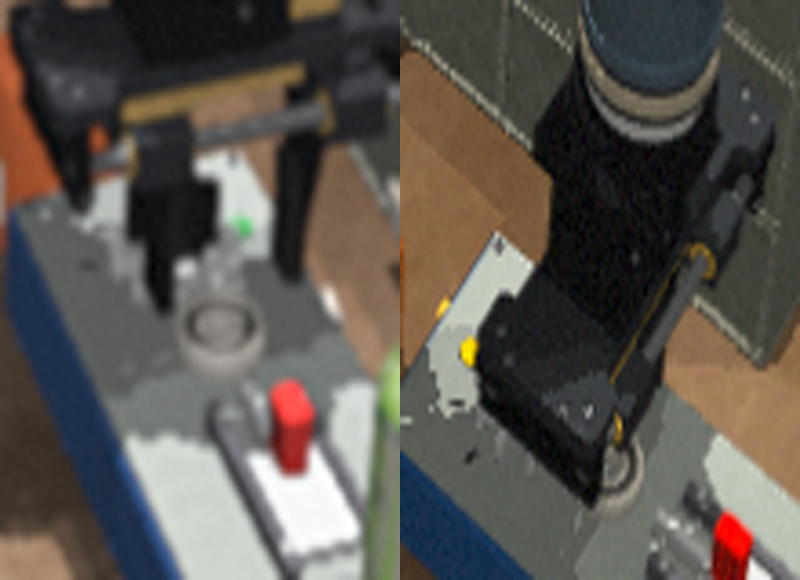

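The side crop shows the fingertips at (160,305) and (290,275), on either side of the bearing (222,335) but higher up in the image, so too high or too far +y. I'll project to find out which.

Run:
```python
from h import *
s=load('side5'); T=s['s']['tcp_pos']
inv=lambda p:((p[0]-300)*5,(p[1]-230)*580/90)
yw=.0266
tips=[T+np.array([np.cos(yw),np.sin(yw),0])*q for q in(-.033,.033)]
print('expected tips', [inv(p) for p in proj(s,tips)],'bearing',inv(proj(s,[[.4795,-.156,.066]])[0]))
px=lambda X,Y:(300+X/5,230+Y*90/580)
b=plane(s,px(222,335),.068);print('side bearing',b)
for q in [(160,305),(290,275)]:
  print(plane(s,px(*q),T[2]),plane(s,px(*q),.075), plane(s,px(*q),.09))
```

```text
expected tips [(np.float64(148.3096537958255), np.float64(352.5774756332407)), (np.float64(279.29908405434617), np.float64(319.49651902562704))] bearing (np.float64(212.8581070235819), np.float64(327.2683824131712))
side bearing [ 0.48084611 -0.16425379  0.068     ]
[ 0.46213684 -0.13148938  0.0626661 ] [ 0.45589557 -0.14776325  0.075     ] [ 0.44830518 -0.16755489  0.09      ]
[ 0.52855105 -0.13099976  0.0626661 ] [ 0.52117001 -0.14728204  0.075     ] [ 0.51219349 -0.16708389  0.09      ]
```

Run:
```python
from h import *
s=load('scene5')
for z in (.063,.072,.082): print(z,plane(s,(400,286.2),z))
```

```text
0.063 [ 0.46706399 -0.1615964   0.063     ]
0.072 [ 0.46083667 -0.16494266  0.072     ]
0.082 [ 0.45391743 -0.16866072  0.082     ]
```

Call:
{"api": "drive_tool", "payload": {"targets": [54,0,0,-2,0,54,0,0,-2,0,54,0,0,0,0]}}

```text
time_s: 9.5
tcp_pos: [0.4796, -0.1567, 0.0579]
eef_rot: [0.698, 0.716, -0.0, -0.0]
ft_force: [-0.1, 0.2, -0.4]
finger_gap: 0.0542
finger_force: 0.0
```

The tips really are about 19 mm above the reported TCP: there is no contact at 0.058, and both views agree on a tip height of about 0.082 when the reading was 0.063. I'll continue down with force checks.

Call:
{"api": "drive_tool", "payload": {"targets": [54,0,0,-3,0,54,0,0,-3,0,54,0,0,-2,0,54,0,0,0,0]}}

```text
time_s: 10.0
tcp_pos: [0.4797, -0.1567, 0.0499]
eef_rot: [0.698, 0.716, -0.0, -0.0]
ft_force: [0.1, -0.2, -0.3]
finger_gap: 0.0542
finger_force: 0.0
```

Call:
{"api": "drive_tool", "payload": {"targets": [54,0,0,-2,0,54,0,0,-2,0,54,0,0,0,0]}}

```text
time_s: 10.38
tcp_pos: [0.4797, -0.1567, 0.046]
eef_rot: [0.698, 0.716, -0.0, -0.0]
ft_force: [-0.2, -0.2, 0.1]
finger_gap: 0.054
finger_force: 0.0
```

Tips are now at about 0.065, so I'll go 2 mm lower and close.

Call:
{"api": "drive_tool", "payload": {"targets": [54,0,0,-2,0,54,0,0,0,0,34,0,0,0,0,34,0,0,0,0,34,0,0,0,0,34,0,0,0,0], "force": 20}}

```text
time_s: 11.12
tcp_pos: [0.4814, -0.1567, 0.0457]
eef_rot: [0.699, 0.715, 0.001, 0.001]
ft_force: [1.6, 3.8, 10.2]
finger_gap: 0.0348
finger_force: 9.7
```

It closed below 42 mm with an upward force, so the tips slid over the bearing's top edge. I'll open and feel down to the panel.

Call:
{"api": "drive_tool", "payload": {"targets": [54,0,0,6,0,54,0,0,4,0,54,0,0,0,0,54,0,0,0,0,54,0,0,0,0]}}

```text
time_s: 11.75
tcp_pos: [0.4796, -0.1567, 0.0539]
eef_rot: [0.698, 0.716, -0.0, -0.0]
ft_force: [-0.8, -0.1, -0.6]
finger_gap: 0.0539
finger_force: 0.0
```

Run:
```python
from h import *
d=snap('scene','scene6');s=snap('side','side6'); print(s['s']['ft_force'],s['s']['tcp_pos'],s['s']['finger_gap'])
b=cv2.resize(d['pixels'][200:300,345:455,::-1],(400,580),interpolation=cv2.INTER_CUBIC)
a=cv2.resize(s['pixels'][230:320,300:380,::-1],(400,580),interpolation=cv2.INTER_CUBIC)
cv2.imwrite('pics/crop6.png',np.hstack([a,b]))
```

```text
[ 0.193388    0.03740349 -0.99466645] [ 0.47961172 -0.15674454  0.05389431] 0.054016369699584246
```

View pics/crop6.png

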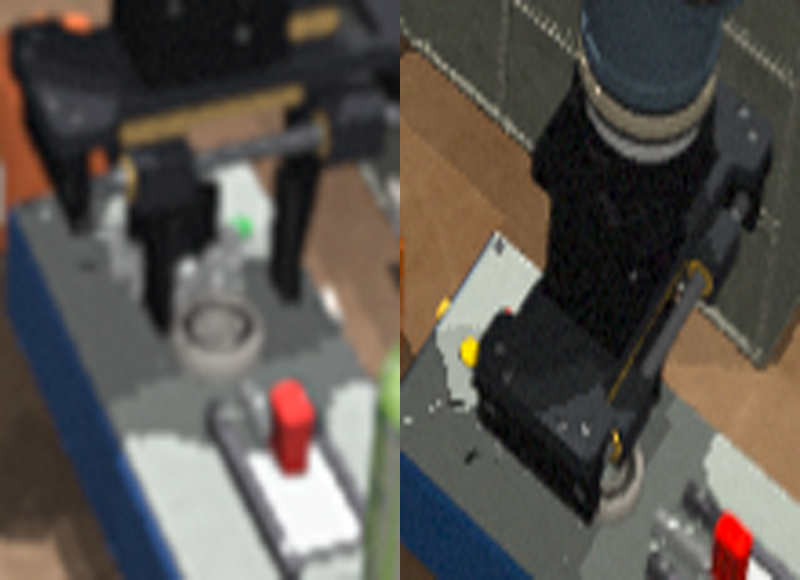

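The bearing (side crop 218,338) is still in place, with the fingertips around it but higher. I'll feel downwards.

Call:
{"api": "drive_tool", "payload": {"targets": [56,0,0,-5,0,56,0,0,-5,0,56,0,0,-2,0,56,0,0,0,0]}}

```text
time_s: 12.35
tcp_pos: [0.4796, -0.1567, 0.0418]
eef_rot: [0.698, 0.716, -0.0, -0.0]
ft_force: [0.2, 0.5, 0.6]
finger_gap: 0.0561
finger_force: 0.0
```

Call:
{"api": "drive_tool", "payload": {"targets": [56,0,0,-1,0,56,0,0,-1,0,56,0,0,0,0]}}

```text
time_s: 12.72
tcp_pos: [0.4798, -0.1568, 0.0401]
eef_rot: [0.698, 0.716, 0.0, -0.0]
ft_force: [-0.3, -0.4, 0.7]
finger_gap: 0.056
finger_force: 0.0
```

Call:
{"api": "drive_tool", "payload": {"targets": [56,0,0,-1,0,56,0,0,0,0]}}

```text
time_s: 12.98
tcp_pos: [0.4798, -0.1567, 0.0391]
eef_rot: [0.698, 0.716, -0.0, -0.0]
ft_force: [0.1, 0.4, -0.4]
finger_gap: 0.0563
finger_force: 0.0
```

Still no contact, so I'll close here and read the force.

Call:
{"api": "drive_tool", "payload": {"targets": [40,0,0,0,0,40,0,0,0,0,38,0,0,0,0,38,0,0,0,0], "force": 20}}

```text
time_s: 13.48
tcp_pos: [0.4797, -0.1567, 0.0391]
eef_rot: [0.698, 0.716, -0.0, -0.0]
ft_force: [-0.3, 0.4, 0.0]
finger_gap: 0.0404
finger_force: 20.0
```

The bearing is held (gap 40 mm, 20 N). Next: lift, carry it over the bin, and check the grip on the way.

Call:
{"api": "drive_tool", "payload": {"targets": [38,0,0,20,0,38,0,0,35,0,38,0,0,35,0,38,0,0,35,0,38,0,0,35,0,38,0,0,0,0]}}

```text
time_s: 14.22
tcp_pos: [0.4816, -0.1577, 0.2017]
eef_rot: [0.698, 0.716, 0.001, 0.003]
ft_force: [-0.5, -0.1, -1.4]
finger_gap: 0.0404
finger_force: 20.0
```

Call:
{"api": "drive_tool", "payload": {"targets": [38,-2,20,0,0.02,38,-2,40,0,0.03,38,-2,40,0,0.03,38,-2,40,0,0.03,38,-2,40,0,0.03,38,-2,40,0,0.03,38,-3,40,0,0.03,38,-3,40,0,0.02]}}

```text
time_s: 15.22
tcp_pos: [0.4591, 0.1454, 0.1973]
eef_rot: [0.615, 0.789, -0.001, -0.002]
ft_force: [0.8, -0.0, -0.4]
finger_gap: 0.0401
finger_force: 20.0
```

Call:
{"api": "drive_tool", "payload": {"targets": [38,-3,40,0,0,38,-3,40,0,0,38,-3,40,0,0,38,-3,40,0,0,38,-3,40,0,0,38,0,40,0,0,38,0,0,0,0,38,0,0,0,0]}}

```text
time_s: 16.23
tcp_pos: [0.4447, 0.3827, 0.1973]
eef_rot: [0.615, 0.789, -0.002, -0.001]
ft_force: [0.1, -0.2, -0.5]
finger_gap: 0.0403
finger_force: 20.0
```

Call:
{"api": "drive_tool", "payload": {"targets": [38,2,1,-40,0,38,0,0,-40,0,38,0,0,-40,0,38,0,0,-30,0,38,0,0,-20,0,38,0,0,-7,0,38,0,0,0,0]}}

```text
time_s: 17.1
tcp_pos: [0.4485, 0.3834, 0.0219]
eef_rot: [0.616, 0.788, -0.001, -0.0]
ft_force: [-0.7, -0.2, 0.2]
finger_gap: 0.0405
finger_force: 20.0
```

Call:
{"api": "drive_tool", "payload": {"targets": [52,0,0,0,0,52,0,0,0,0,56,0,0,0,0,56,0,0,20,0,56,0,0,40,0,56,0,0,60,0,56,0,0,60,0,56,0,0,0,0]}}

```text
time_s: 18.1
tcp_pos: [0.4522, 0.3865, 0.2083]
eef_rot: [0.615, 0.788, 0.006, 0.002]
ft_force: [-0.2, -0.3, -0.4]
finger_gap: 0.0562
finger_force: 0.0
```

Run:
```python
from h import *
s=snap('scene','scene7');w=snap('wrist','wrist7'); print(s['s']['tcp_pos'])
a=cv2.resize(s['pixels'][145:225,175:260,::-1],(400,376),interpolation=cv2.INTER_CUBIC)
for n,c in (('s',s),('w',w)):
  hsv=cv2.cvtColor(c['pixels'],cv2.COLOR_RGB2HSV)
  m=cv2.inRange(hsv,(105,120,30),(125,255,255)); k,l,st,ce=cv2.connectedComponentsWithStats(m); 
  print(n,[(ce[i].round(1).tolist(),st[i].tolist()) for i in range(1,k) if st[i,4]>300])
  # bright low-saturation pixels within bin bbox
cv2.imwrite('pics/crop7.png',np.hstack([a,cv2.resize(w['pixels'][:,:,::-1],(400,376))]))
```

```text
[0.45223563 0.38647259 0.20834018]
s [([217.3, 185.8], [185, 156, 65, 63, 2550]), ([399.3, 313.9], [338, 273, 135, 77, 1851]), ([630.5, 368.1], [614, 328, 26, 71, 1034]), ([335.1, 367.8], [309, 345, 53, 42, 716])]
w [([320.8, 216.7], [246, 160, 146, 117, 14213])]
```

View pics/crop7.png

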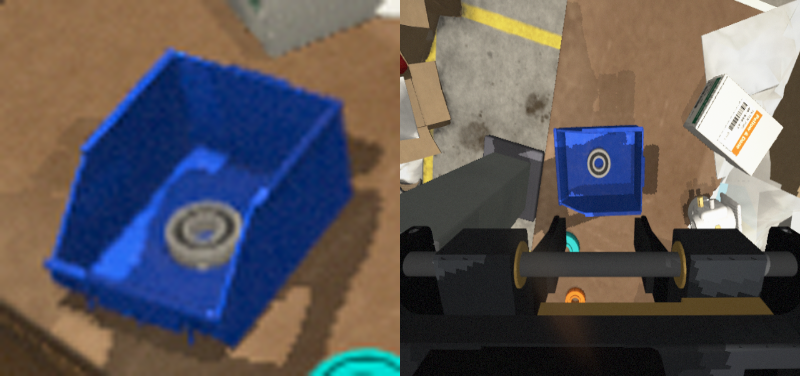

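Pictures show the bearing lying flat in the upright, unmoved bin. Next is the knob, at (0.4771,-0.1011), with the finger line at 1.285 rad.

Call:
{"api": "drive_tool", "payload": {"targets": [44,2,-30,0,0.1,44,2,-38,0,0.13,44,2,-38,0,0.13,44,2,-38,0,0.13,44,2,-38,0,0.13,44,2,-38,0,0.13,44,2,-38,0,0.13,44,2,-38,0,0.13]}}

```text
time_s: 19.2
tcp_pos: [0.463, 0.0871, 0.2001]
eef_rot: [0.155, 0.988, -0.0, -0.002]
ft_force: [0.7, 0.2, -0.2]
finger_gap: 0.0439
finger_force: 0.0
```

Call:
{"api": "drive_tool", "payload": {"targets": [44,2,-38,0,0.03,44,2,-38,0,0,44,2,-38,0,0,44,2,-38,0,0,44,1,-38,0,0,44,0,0,0,0,44,0,0,0,0]}}

```text
time_s: 20.08
tcp_pos: [0.4724, -0.1008, 0.2007]
eef_rot: [0.143, 0.99, 0.001, -0.002]
ft_force: [0.4, 0.2, 1.5]
finger_gap: 0.0441
finger_force: 0.0
```

Run:
```python
from h import *
s=r.sense();q=s['eef_rot'];y=2*np.arctan2(q[1],q[0])-np.pi/2
print(s['tcp_pos'],y,'need',(np.array([.4771,-.1011])-s['tcp_pos'][:2])*1000,1.285-y,s['qpos'])
```

```text
[ 0.47241008 -0.1008485   0.20068026] 1.284391021210534 need [ 4.68991547 -0.25150026] 0.0006089787894658638 [-4.42499362e-01  3.33913366e-01  1.77196297e+00  5.27097329e-04
  1.03991504e+00 -1.72715820e+00]
```

Call:
{"api": "drive_tool", "payload": {"targets": [44,5,0,-35,0,44,0,0,-35,0,44,0,0,-35,0,44,0,0,-22,0,44,0,0,-8,0,44,0,0,-6,0,44,0,0,0,0]}}

```text
time_s: 20.95
tcp_pos: [0.479, -0.1015, 0.0614]
eef_rot: [0.142, 0.99, -0.0, 0.0]
ft_force: [-0.4, -0.2, -0.3]
finger_gap: 0.044
finger_force: 0.0
```

Call:
{"api": "drive_tool", "payload": {"targets": [8,0,0,0,0,8,0,0,0,0,8,0,0,0,0,8,0,0,0,0], "force": 25}}

```text
time_s: 21.45
tcp_pos: [0.4789, -0.1019, 0.0613]
eef_rot: [0.142, 0.99, -0.0, 0.0]
ft_force: [-0.6, 0.1, -0.5]
finger_gap: 0.0127
finger_force: 0.0
```

Call:
{"api": "drive_tool", "payload": {"targets": [8,-1,0,0,0,8,0,0,0,0,8,0,0,0,0]}}

```text
time_s: 21.82
tcp_pos: [0.4788, -0.102, 0.0613]
eef_rot: [0.143, 0.99, -0.0, 0.001]
ft_force: [3.3, 1.7, -0.5]
finger_gap: 0.0114
finger_force: 25.0
```

Call:
{"api": "drive_tool", "payload": {"targets": [8,0,0,0,-0.15,8,0,0,0,-0.15,8,0,0,0,-0.15,8,0,0,0,-0.15,8,0,0,0,-0.15,8,0,0,0,-0.15,8,0,0,0,-0.15,8,0,0,0,0]}}

```text
time_s: 22.82
tcp_pos: [0.4777, -0.1029, 0.0613]
eef_rot: [0.618, 0.786, -0.001, 0.0]
ft_force: [-0.4, -4.6, 1.6]
finger_gap: 0.0117
finger_force: 25.0
```

Call:
{"api": "drive_tool", "payload": {"targets": [8,0,0,0,-0.15,8,0,0,0,-0.15,8,0,0,0,-0.15,8,0,0,0,-0.15,8,0,0,0,-0.15,8,0,0,0,-0.15,8,0,0,0,-0.15,8,0,0,0,0]}}

```text
time_s: 23.82
tcp_pos: [0.4762, -0.1024, 0.0613]
eef_rot: [0.929, 0.371, -0.002, -0.0]
ft_force: [-2.3, -4.2, 4.6]
finger_gap: 0.012
finger_force: 25.0
```

Call:
{"api": "drive_tool", "payload": {"targets": [8,0,0,0,-0.15,8,0,0,0,-0.15,8,0,0,0,-0.12,8,0,0,0,0,8,0,0,0,0]}}

```text
time_s: 24.45
tcp_pos: [0.4759, -0.1019, 0.0613]
eef_rot: [0.985, 0.17, -0.002, -0.0]
ft_force: [-3.6, -4.9, 5.9]
finger_gap: 0.0119
finger_force: 25.0
```

Run:
```python
from h import *
s=r.sense();q=s['eef_rot'];y=2*np.arctan2(q[1],q[0])-np.pi/2
print(s['tcp_pos'],y,'target',1.285-2.513,s['torque'],s['finger_gap'])
```

```text
[ 0.47586216 -0.10186222  0.06126731] -1.2295978959102336 target -1.228 [-0.804956    0.87347626 -0.0224454 ] 0.011867680527553461
```

Call:
{"api": "drive_tool", "payload": {"targets": [35,0,0,0,0,35,0,0,0,0,35,0,0,0,0,35,0,0,30,0,35,0,0,50,0,35,0,-30,50,0.1,35,0,-30,50,0.15,35,0,-30,50,0.15]}}

```text
time_s: 25.45
tcp_pos: [0.4775, -0.1921, 0.2928]
eef_rot: [0.932, 0.363, 0.0, -0.0]
ft_force: [1.0, -0.9, -0.1]
finger_gap: 0.0351
finger_force: 0.0
```

Call:
{"api": "drive_tool", "payload": {"targets": [35,0,-10,0,0.15,35,0,0,0,0.15,35,0,0,0,0.15,35,0,0,0,0.15,35,0,0,0,0.15,35,0,0,0,0.1,35,0,0,0,0,35,0,0,0,0]}}

```text
time_s: 26.45
tcp_pos: [0.4777, -0.2015, 0.291]
eef_rot: [0.702, 0.712, 0.0, -0.0]
ft_force: [0.2, -0.0, -0.6]
finger_gap: 0.0352
finger_force: 0.0
```

Run:
```python
from h import *
c=snap('wrist','wrist8');s=c['s'];q=s['eef_rot'];print(s['tcp_pos'],2*np.arctan2(q[1],q[0])-np.pi/2)
cen=np.array([.4771,-.1011]);hsv=cv2.cvtColor(c['pixels'],cv2.COLOR_RGB2HSV)
def comps(lo,hi,z,mn=15,R=.06,ctr=cen):
  k,l,st,ce=cv2.connectedComponentsWithStats(cv2.inRange(hsv,lo,hi))
  for i in range(1,k):
    if st[i,4]>=mn:
      p=plane(c,ce[i],z)[:2]
      if np.linalg.norm(p-ctr)<R:
        d=p-cen; yield p.round(4),(np.linalg.norm(d)*1000).round(1),np.degrees(np.arctan2(d[1],d[0])).round(1),st[i,4]
print('green',list(comps((45,100,60),(85,255,255),.063)))
print('yel',list(comps((22,120,100),(34,255,255),.063)))
print('grip red',list(comps((0,170,60),(8,255,255),.09,R=.07,ctr=np.array([.48,-.23]))))
# bar: dark pixels at z .098 close to the axis
uv=np.argwhere(hsv[:,:,2]<45)[:,::-1]
P=np.array([plane(c,u,.098)[:2] for u in uv if np.linalg.norm(u-proj(c,[[*cen,.098]])[0])<40]);P=P[np.linalg.norm(P-cen,axis=1)<.03]
X=P-P.mean(0);w,v=np.linalg.eigh(X.T@X);print('bar',len(P),P.mean(0),np.degrees(np.arctan2(v[1,1],v[0,1])),np.sqrt(w/len(P)))
print('white on bar',list(comps((0,0,150),(179,60,255),.098,mn=5,R=.024)))
```

```text
[ 0.47772531 -0.20154798  0.29098907] 0.01400095443442706
green [(array([ 0.5163, -0.0868]), np.float64(41.7), np.float64(20.1), np.int32(99))]
yel [(array([ 0.4757, -0.0591]), np.float64(42.1), np.float64(91.9), np.int32(108))]
grip red [(array([ 0.4805, -0.2367]), np.float64(135.7), np.float64(-88.5), np.int32(209))]
bar 167 [ 0.47913786 -0.1025866 ] -158.97293569128453 [0.00452035 0.01170164]
white on bar [(array([ 0.4846, -0.0833]), np.float64(19.3), np.float64(67.0), np.int32(7953)), (array([ 0.4561, -0.1098]), np.float64(22.8), np.float64(-157.5), np.int32(22))]
```

The bar axis is at 21° and green at 20.1°. I'll check which end carries the white line and pin down the slide grip's position.

Run:
```python
from h import *
c=load('wrist8');c3=load('wrist3');cen=np.array([.4771,-.1011])
def prof(c,a):
  e=np.array([np.cos(a),np.sin(a)])
  g=cv2.cvtColor(c['pixels'],cv2.COLOR_RGB2GRAY)
  return [int(g[int(round(v)),int(round(u))]) for u,v in proj(c,[[*(cen+e*d),.098] for d in np.arange(-.024,.0245,.003)])]
print('now   ',prof(c,np.radians(20))); print('before',prof(c3,np.radians(163.6)))
for n in ('wrist3','wrist8'):
  c=load(n);hsv=cv2.cvtColor(c['pixels'],cv2.COLOR_RGB2HSV);m=cv2.inRange(hsv,(0,170,60),(8,255,255))
  k,l,st,ce=cv2.connectedComponentsWithStats(m)
  for i in range(1,k):
    if np.linalg.norm(plane(c,ce[i],.09)[:2]-[.4805,-.2337])<.015:
      x,y,w,h,_=st[i]; print(n,'top edge',plane(c,(x+w/2,y),.096).round(4),'bottom edge z.096/.068',plane(c,(x+w/2,y+h),.096).round(4),plane(c,(x+w/2,y+h),.068).round(4))
# tongue tip in wrist3 crop (246,370)
print('tongue',plane(load('wrist3'),(200+246/2,370/2),.069).round(4))
```

```text
now    [109, 137, 63, 62, 68, 67, 69, 67, 234, 253, 253, 254, 253, 253, 252, 252, 218]
before [205, 188, 52, 65, 66, 68, 69, 70, 144, 250, 250, 252, 252, 253, 254, 254, 247]
wrist3 top edge [ 0.4809 -0.2245  0.096 ] bottom edge z.096/.068 [ 0.4816 -0.2472  0.096 ] [ 0.4821 -0.2554  0.068 ]
wrist8 top edge [ 0.4808 -0.2237  0.096 ] bottom edge z.096/.068 [ 0.4812 -0.2478  0.096 ] [ 0.4816 -0.257   0.068 ]
tongue [ 0.4794 -0.1897  0.069 ]
```

The white line points at green. The slide grip centre is about (0.481,-0.235), so I'll go there.

Call:
{"api": "drive_tool", "payload": {"targets": [40,3,-17,-50,0.014,40,0,-17,-50,0,40,0,0,-50,0,40,0,0,-45,0,40,0,0,-20,0,40,0,0,-10,0,40,0,0,-8,0,40,0,0,0,0]}}

```text
time_s: 27.5
tcp_pos: [0.481, -0.2359, 0.0583]
eef_rot: [0.697, 0.717, 0.0, 0.0]
ft_force: [-0.7, -0.2, -0.7]
finger_gap: 0.04
finger_force: 0.0
```

Call:
{"api": "drive_tool", "payload": {"targets": [9,0,0,0,0,9,0,0,0,0,9,0,0,0,0,9,0,0,0,0,9,0,0,0,0,9,0,0,0,0], "force": 25}}

```text
time_s: 28.25
tcp_pos: [0.4809, -0.2359, 0.0585]
eef_rot: [0.697, 0.717, 0.0, 0.0]
ft_force: [-0.9, 0.7, 4.9]
finger_gap: 0.0138
finger_force: 25.0
```

Call:
{"api": "drive_tool", "payload": {"targets": [9,0,8,0,0,9,0,8,0,0,9,-1,8,0,0,9,0,8,0,0,9,0,8,0,0,9,0,8,0,0,9,-1,8,0,0,9,0,0,0,0]}}

```text
time_s: 29.25
tcp_pos: [0.4794, -0.1786, 0.0584]
eef_rot: [0.697, 0.717, 0.001, 0.0]
ft_force: [1.0, 1.5, 6.7]
finger_gap: 0.0137
finger_force: 25.0
```

Call:
{"api": "drive_tool", "payload": {"targets": [9,0,4,0,0,9,0,4,0,0,9,0,3,0,0,9,0,2,0,0,9,0,1,0,0,9,0,0,0,0]}}

```text
time_s: 30.0
tcp_pos: [0.4793, -0.1699, 0.0584]
eef_rot: [0.696, 0.718, -0.002, 0.003]
ft_force: [-5.1, -13.6, 2.7]
finger_gap: 0.0138
finger_force: 25.0
```

Call:
{"api": "drive_tool", "payload": {"targets": [9,0,2,0,0,9,0,2,0,0,9,0,0,0,0]}}

```text
time_s: 30.38
tcp_pos: [0.4795, -0.1696, 0.0584]
eef_rot: [0.695, 0.719, -0.004, 0.005]
ft_force: [-8.9, -25.2, -0.4]
finger_gap: 0.0135
finger_force: 25.0
```

A hard stop at 66 mm travel. I'll relax, release, lift off and measure where the slide stands.

Call:
{"api": "drive_tool", "payload": {"targets": [9,0,-3,0,0,9,0,-2,0,0,40,0,0,0,0,40,0,0,0,0,40,0,0,0,0,40,0,0,40,0,40,0,-10,60,0,40,0,-10,60,0]}}

```text
time_s: 31.38
tcp_pos: [0.4784, -0.186, 0.2193]
eef_rot: [0.696, 0.718, 0.0, -0.001]
ft_force: [0.5, -0.9, -0.3]
finger_gap: 0.0401
finger_force: 0.0
```

Call:
{"api": "drive_tool", "payload": {"targets": [40,0,-10,60,0,40,0,0,0,0,40,0,0,0,0]}}

```text
time_s: 31.75
tcp_pos: [0.4781, -0.1958, 0.2775]
eef_rot: [0.697, 0.717, 0.0, -0.001]
ft_force: [-0.6, 0.3, -0.6]
finger_gap: 0.0401
finger_force: 0.0
```

Run:
```python
from h import *
c=snap('wrist','wrist9');s0=snap('scene','scene9');print(c['s']['tcp_pos'])
U=np.array([-.028,1.])
for n in ('wrist8','wrist9','scene0','scene9'):
  c=load(n);hsv=cv2.cvtColor(c['pixels'],cv2.COLOR_RGB2HSV);m=cv2.inRange(hsv,(0,170,60),(8,255,255))
  k,l,st,ce=cv2.connectedComponentsWithStats(m)
  for i in range(1,k):
    p=plane(c,ce[i],.085)[:2]
    if st[i,4]>40 and abs(p[0]-.48)<.02 and -.26<p[1]<-.13:
      x,y,w,h,a=st[i]; print(n,a,st[i],'cent',p.round(4),'top',plane(c,(x+w/2,y),.096).round(4),'bot',plane(c,(x+w/2,y+h),.068).round(4))
c=load('wrist9');g=cv2.cvtColor(c['pixels'],cv2.COLOR_RGB2GRAY);cen=np.array([.4771,-.1011])
for a in (10,20,30): print(a,[int(g[int(round(v)),int(round(u))]) for u,v in proj(c,[[*(cen+np.array([np.cos(np.radians(a)),np.sin(np.radians(a))])*d),.098] for d in np.arange(-.024,.0245,.003)])])
# along unit y axis from grip to collar
print('axis',[(round(t,3),int(g[int(round(v)),int(round(u))])) for t in np.arange(-.02,.06,.004) for u,v in proj(c,[[.4791-.028*t,-.1656+t,.069]])])
```

```text
[ 0.47810565 -0.19580863  0.27747422]
wrist8 209 [317 227  11  20 209] cent [ 0.4806 -0.2382] top [ 0.4808 -0.2237  0.096 ] bot [ 0.4816 -0.257   0.068 ]
wrist9 222 [316 178  12  20 222] cent [ 0.4788 -0.1728] top [ 0.4788 -0.1605  0.096 ] bot [ 0.4798 -0.1869  0.068 ]
scene0 105 [431 289  11  13 105] cent [ 0.4802 -0.2392] top [ 0.4859 -0.2358  0.096 ] bot [ 0.4781 -0.2456  0.068 ]
scene9 105 [404 273  11  14 105] cent [ 0.4782 -0.1737] top [ 0.4852 -0.1692  0.096 ] bot [ 0.4746 -0.1801  0.068 ]
10 [203, 78, 67, 77, 72, 72, 69, 74, 132, 250, 168, 183, 65, 68, 63, 63, 96]
20 [112, 96, 52, 64, 65, 66, 68, 69, 132, 250, 249, 249, 249, 252, 251, 251, 214]
30 [109, 64, 38, 54, 52, 58, 61, 70, 132, 253, 251, 182, 186, 68, 59, 53, 37]
axis [(np.float64(-0.02), 85), (np.float64(-0.016), 100), (np.float64(-0.012), 100), (np.float64(-0.008), 100), (np.float64(-0.004), 124), (np.float64(0.0), 76), (np.float64(0.004), 253), (np.float64(0.008), 253), (np.float64(0.012), 253), (np.float64(0.016), 252), (np.float64(0.02), 252), (np.float64(0.024), 210), (np.float64(0.028), 138), (np.float64(0.032), 138), (np.float64(0.036), 142), (np.float64(0.04), 145), (np.float64(0.044), 135), (np.float64(0.048), 222), (np.float64(0.052), 75), (np.float64(0.056), 79)]
```

The slide moved about 66 mm and its grip stands at unit y ≈ -0.005, against an expected -0.0065 fully home. For certainty I'll push once more from behind with closed fingers.

Call:
{"api": "drive_tool", "payload": {"targets": [0,1,-14,-40,0,0,0,0,-45,0,0,0,0,-45,0,0,0,0,-45,0,0,0,0,-30,0,0,0,0,-10,0,0,0,0,0,0,0,0,0,0,0]}}

```text
time_s: 32.85
tcp_pos: [0.4805, -0.2112, 0.064]
eef_rot: [0.697, 0.717, 0.0, 0.001]
ft_force: [-0.3, 0.1, -1.0]
finger_gap: 0.0005
finger_force: 0.0
```

Call:
{"api": "drive_tool", "payload": {"targets": [0,0,5,0,0,0,0,5,0,0,0,0,3,0,0,0,0,2,0,0,0,0,2,0,0,0,0,0,0,0]}}

```text
time_s: 33.6
tcp_pos: [0.48, -0.1944, 0.0633]
eef_rot: [0.697, 0.717, -0.0, 0.0]
ft_force: [-0.4, -1.8, 1.0]
finger_gap: 0.0002
finger_force: 1.2
```

Call:
{"api": "drive_tool", "payload": {"targets": [0,0,2,0,0,0,0,1,0,0,0,0,0,0,0]}}

```text
time_s: 33.98
tcp_pos: [0.4802, -0.194, 0.0634]
eef_rot: [0.696, 0.718, -0.002, 0.002]
ft_force: [-2.8, -9.2, -0.4]
finger_gap: 0.0005
finger_force: 4.7
```

Call:
{"api": "drive_tool", "payload": {"targets": [0,0,2,0,0,0,0,2,0,0,0,0,0,0,0]}}

```text
time_s: 34.35
tcp_pos: [0.4805, -0.1934, 0.0636]
eef_rot: [0.695, 0.719, -0.003, 0.004]
ft_force: [-6.3, -18.7, -3.0]
finger_gap: 0.0002
finger_force: 9.3
```

The stop is hard. The tongue tip started at unit y -0.0243 against -0.028 drawn back, so the slide began about 4 mm in, and 4 + 66 = 70 mm is fully home. Now I'll retreat, do a last check and hand in.

Call:
{"api": "drive_tool", "payload": {"targets": [0,0,-6,0,0,0,0,-6,0,0,0,0,0,40,0,0,0,0,50,0,0,0,0,50,0,0,0,0,60,0,0,0,0,0,0,0,0,0,0,0]}}

```text
time_s: 35.35
tcp_pos: [0.4792, -0.1978, 0.2626]
eef_rot: [0.697, 0.717, 0.0, -0.001]
ft_force: [-0.2, 0.1, -0.2]
finger_gap: 0.0004
finger_force: 0.0
```

Run:
```python
from h import *
c=snap('wrist','wristA');print(c['s']['tcp_pos'],c['s']['ft_force'])
snap('scene','sceneA')
hsv=cv2.cvtColor(c['pixels'],cv2.COLOR_RGB2HSV);k,l,st,ce=cv2.connectedComponentsWithStats(cv2.inRange(hsv,(0,170,60),(8,255,255)))
print([plane(c,ce[i],.085).round(4).tolist() for i in range(1,k) if st[i,4]>100 and st[i,4]<400])
g=cv2.cvtColor(c['pixels'],cv2.COLOR_RGB2GRAY);cen=np.array([.4771,-.1011])
for a in (10,20,30): print(a,[int(g[int(round(v)),int(round(u))]) for u,v in proj(c,[[*(cen+np.array([np.cos(np.radians(a)),np.sin(np.radians(a))])*d),.098] for d in np.arange(-.024,.0245,.003)])])
for nm in('scene0','sceneA'):
  h=cv2.cvtColor(load(nm)['pixels'],cv2.COLOR_RGB2HSV)
  for lo,hi in [((105,120,40),(125,255,255)),((6,170,90),(16,255,255)),((45,120,60),(80,255,255))]:
    k,l,st,ce=cv2.connectedComponentsWithStats(cv2.inRange(h,lo,hi)); print(nm,[ce[i].round(1).tolist() for i in range(1,k) if st[i,4]>150])
```

```text
[ 0.47923018 -0.19776569  0.2626487 ] [-0.23144903  0.06001618 -0.2358311 ]
[[0.4992, -0.0692, 0.085], [0.4788, -0.1727, 0.085]]
10 [110, 86, 70, 70, 68, 66, 67, 76, 222, 250, 192, 200, 81, 80, 69, 40, 107]
20 [104, 89, 51, 59, 64, 64, 63, 65, 222, 250, 249, 250, 250, 250, 249, 247, 176]
30 [104, 99, 41, 48, 50, 59, 61, 65, 222, 253, 253, 177, 176, 66, 54, 55, 42]
scene0 [[217.3, 186.4], [399.3, 314.0], [630.5, 368.0], [335.0, 367.8]]
scene0 [[329.2, 251.0], [549.3, 239.2]]
scene0 [[496.1, 286.2]]
sceneA [[218.4, 185.5], [399.1, 313.9], [630.5, 368.1], [335.0, 367.7]]
sceneA [[329.2, 250.9], [549.5, 239.2]]
sceneA [[496.3, 286.3]]
```

```bash
python3 -c "
from bench import r
print(r.job_done())"
```

```text
the job is handed in; nothing more can be done
None
```

The bearing is in the blue bin, the knob pointer is at the green mark, and the red lock slide is pushed to a hard stop, which I measured as fully home; the bin, filter and spray can haven't moved in the final picture (the other bystanders weren't measured), and the job is handed in.

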